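# Take the unmarked cap off the empty tape stand

### The arm

A 6-joint arm with a two-finger parallel gripper is mounted at the origin on the work surface. World frame = base frame: x ahead of the robot, y to its left, z up, the work surface at z = 0. Lengths are in mm, angles in degrees, forces in N, time in s.
With the tool pointing down it reaches from about 250 to 775 mm from the base axis. Payload 4 kg.
Tool frame: the origin (TCP) lies midway between the tips of the shut fingers; the grasp point (between the pads) lies bot.grasp_offset behind it (bot.grasp_offset is the distance from the TCP to the grasp point, in mm); z points along the fingers, y is the line along which they close (so a half turn about z gives the same grasp; the last joint's range is limited). The gripper opens to 85 mm and grips with 20 to 120 N. Pads are 22 mm wide; open, the fingers measure 114 mm over their backs; the gripper's body (76 mm by 85 mm) begins 54 mm behind the grasp point. The pads swing forward as they close: fully open they stand 13 mm farther back than shut.
Start: joints at [-76.037, 4.996, 78.535, -0, 96.463, -5.907], TCP at [186.938, -517.277, 197.141] pointing down, gripper open.
Joint ranges: [-177.83, 177.83], [-43.37, 116.18], [15.69, 146.23], [-61.86, 241.86], [9.47, 152.12], [-147.06, 147.06]. Speed limits (degrees/s): [159.86, 159.86, 180, 180, 180, 180].

### API

Orientations are given as a 3x3 rotation matrix whose columns are the frame's x, y, z axes.
In Python, from workcell import bot, viewer, hand_in gives the robot as it stands. The module is installed in compiled form; this text tells all that it offers.
- The arm moves only by the tool servo_tool, never from a script. Its argument "targets" is a list of rows, each an object with "delta_pos": the shift along the tool's x, y, z in mm, a list of three; "yaw": the turn about the tool's z in rad. In form: [{"delta_pos": [tx, ty, tz], "yaw": yaw}, ...]. A call has 1 to 20 rows; each row is the pose to reach, as a shift and turn from the pose commanded when the call began, along the tool's axes at that moment; what a row does not reach only later rows make up. A row lasts 1/12 s, in which the tool goes at most 41.7 mm and 7.16 degrees, less where a joint would pass 70% of its speed; a pose out of reach is approached as far as the arm can. A call with a gripper value outside its range is refused whole. "hand" is the gripper command: -1 is fully open, 1 is shut, values between are in proportion, set as the call begins (left out, the last holds). The fingers move at their own pace and stop on an object; "newtons" is the grip in N (left out, the last holds). Time passes only in rows, so rows that repeat a pose let the fingers close. It gives the time, the measured TCP pose, the force, the opening and the grip force at its end, in the units of the state.
- bot.state(): the state, without advancing time (a new reading comes with each control period).
- viewer.camera(name): name is "scene" or "top" or "wrist"; returns the picture (400x640x3 uint8, red, green, blue); there is no depth.
- viewer.get_calibration(name): a dict with "fx", "fy", "cx", "cy" (pixels), "R" (3x3) and "t" (3): a world point X has camera coordinates R X + t; the wrist camera has in their place "tool_from_camera" (4x4, takes a point from camera to tool coordinates, whose origin is the TCP and whose axes are the flange's). Camera axes: x right, y down, z forward; pixel columns grow to the right and rows downward; lengths in mm; the calibration is good to about 2 mm. A picture is of the moment at which its call begins: read the wrist's pose just before it. get_calibration takes no time and is no camera call.
- hand_in(): hands the job in; it is judged then, once.
The state is a dict: "clock": time; "joint_positions": joint angles; "qd": joint speeds; "joint_efforts": joint torques, N m; "eef_pos": TCP position; "ee_rot": TCP orientation; "force": force on the tool from outside, world axes, zero at the start; "torque": the same for the moment, N m; "grip_width": opening from 0.0 (shut) to 1.0 (fully open); "grip_force": force on a finger pad.
Only numpy, scipy, OpenCV 4.12 (cv2) and the standard library are available. Lean on these libraries where they do the work, as an engineer would, in place of code of your own. Each camera call takes 0.05 s, during which the arm holds its last target. There are 200 camera calls.

### The job

The paper tape on one of the two counter stands has run out and only two bare cardboard cores are left on its post. Unscrew the cap of that stand so that the cores can be changed (these stands are made with left-hand or right-hand threads and nothing marks which, so find out which way it loosens), then lift it off and finish still holding it in the gripper, about 10 cm above where it sat. Leave the stand with the full rolls and the other goods alone.

Things in the scene. Friction and masses are not known exactly. Their poses are not given: they have to be found in the camera images.
- empty_stand: Counter tape stand whose tape has run out: round light-wood foot, 110 mm across, 15 mm high, fixed to the counter, with a 34 mm steel post in its centre on which two bare cardboard cores stand (46 mm outside, tops at 45 and 75 mm). Origin: centre of the foot's underside; z up along the post. The cap tops it, 118 mm above the counter.
- cap_seat (a point): Point on the post's axis, 78 mm above the counter, where the underside of the screwed-down cap sits; axes as empty_stand. The thread's hand is drawn anew at every start: the wrong way the cap stops dead within 10 degrees; the loosening way it turns easily, rises 1 to 2 mm, is free to lift after 67 degrees and stops at about 79. It cannot be pulled off before that.
- cap: Plain aluminium screw cap on the empty stand's post: a twelve-sided prism, 48 mm across flats, 40 mm high, about 90 g, top closed, 34 mm deep over the post. Origin: centre of its underside, z up; x and y each point at the middle of a flat (one every 30 degrees). Screwed down, its yaw equals empty_stand's. Right-hand thread loosens anticlockwise seen from above, left-hand clockwise.
- core_0: The lower bare cardboard core on the empty stand's post, 46 mm outside, 40 mm bore, 30 mm high; origin at the centre of its underside. Loose on the post.
- core_1: The upper bare core, like core_0, resting on it. Loose on the post.
- full_stand: The other tape stand, same foot, post and cap, but with two full paper tape rolls, 86 mm across and 30 mm high each. Origin: centre of the foot's underside. 118 mm high. To be left alone.
- tape_wide: Loose roll of paper tape lying flat, 52 mm across, 20 mm high. Bystander; origin at the centre of its underside.
- stamp: Wooden rubber stamp, 38 mm square block with a ball handle, 58 mm high. Bystander; origin at the centre of its underside.
- ink_pad: Closed black ink pad, 65 x 95 x 20 mm. Bystander; origin at the centre of its underside.
- pin_tin: Round flat steel tin, 74 mm across, 29 mm high. Bystander; origin at the centre of its underside.
- notebooks: Stack of three light-blue notebooks, 107 x 150 x 27 mm. Bystander; origin at the centre of its underside.
- pen_cup: White cup with four pens, 76 mm across, 85 mm high (pens to 145 mm). Bystander; origin at the centre of its underside.
There are look-alikes about, which are no part of the job. Leave any blue look-alike of the core_0 alone. What is shaped like the core_1 but blue is not meant.

How it is judged (in metres and radians):
On the way, in this order (a step that is already met when the one before it is completed fails the run):
1. the cap is unscrewed: turned more than 50 degrees from its seat in the loosening direction while still on the thread (angle between the x axis of cap and the x axis of empty_stand, either way round above 0.88 rad and z of cap in the frame of cap_seat below 0.012 m and horizontal distance between cap and cap_seat below 0.006 m), for 0.1 s.
2. the cap is lifted off the post: more than 45 mm above its seat (z of cap in the frame of cap_seat above 0.045 m), for 0.1 s.
At the end, for the whole second after the job is handed in: The cap is held still in the gripper, its underside more than 60 mm above its seat (and less than 0.45 m above the counter), touching neither stand, and both bare cores are still on the post (z of cap in the frame of cap_seat above 0.06 m and height (world z) of cap below 0.45 m and contact force between cap and the fingers above 1 N and contact force between cap and empty_stand below 0.2 N and contact force between cap and full_stand below 0.2 N and linear speed of cap below 0.03 m/s and horizontal distance between each of core_0, core_1 and empty_stand below 0.01 m and height (world z) of core_0 below 0.02 m and height (world z) of core_1 below 0.05 m); the arm keeps its last pose, push and grip.
It fails at once if the stand with the full rolls is touched with more than 4 N (contact force between any of the fingers, the arm and full_stand above 4 N).
It fails at once if one of the other goods on the counter is moved by more than 30 mm or tipped over (distance of any of tape_wide, stamp, ink_pad, pin_tin, notebooks, pen_cup from where it was at the start of the episode above 0.03 m or angle between any of tape_wide, stamp, ink_pad, pin_tin, notebooks, pen_cup's own z axis and vertical above 0.4 rad).
It also fails if it takes over 40 s, if anything falls off the work surface, if the arm or the gripper's body presses on something with over 40 N, if the wrist force passes 120 N, or if a joint passes its speed limit or range.

## Working session

There is one attempt and no reset: what is moved stays moved. The work goes in short steps, Python scripts to look and compute and a tool call to move; the robot and the scene stay as the last step left them, time stands still between calls to the robot, and variables do not carry over. Pictures are saved under pics/ and viewed, at most 10 in all, crops included, and the job is handed in when it is done.

Besides the shell and the picture viewer there is one more tool, called after "Call:" in YAML: its name, and indented under it one key for each argument. servo_tool: Moves the arm, as the interface text tells. Its arguments: {"type":"object","properties":{"targets":{"type":"array"},"hand":{"type":"number"},"newtons":{"type":"number"}},"required":["targets"]}

```bash
mkdir -p pics; python3 - <<'E'
from workcell import bot, viewer
import cv2, numpy as np
s=bot.state(); print(s, bot.grasp_offset)
for n in("scene","top"):
    cv2.imwrite(f"pics/{n}0.png",viewer.camera(n)[:,:,::-1]); c=viewer.get_calibration(n); print(n,c)
print(viewer.get_calibration("wrist"))
E
```

```text
{'clock': 0.0, 'joint_positions': array([-7.60352423e+01,  5.04086903e+00,  7.86266082e+01, -2.61729050e-04,
        9.64625649e+01, -5.90616649e+00]), 'qd': array([-0.02941745,  0.09325987, -0.08817178, -0.04553513,  0.12684147,
        0.02700814]), 'joint_efforts': array([ 4.96764569e-04, -3.51860225e+01, -3.13274002e+01, -1.76948033e-04,
        1.06438165e-02, -4.30561579e-05]), 'eef_pos': array([ 186.80841513, -516.68408462,  195.9059252 ]), 'ee_rot': array([[ 9.40460974e-01,  3.39901237e-01, -5.52130839e-04],
       [ 3.39901608e-01, -9.40458426e-01,  2.20148426e-03],
       [ 2.29031122e-04, -2.25808019e-03, -9.99997424e-01]]), 'force': array([-0.44178371,  0.56295311,  0.04528869]), 'torque': array([-0.01118636, -0.00574378,  0.05974507]), 'grip_force': 0.0, 'grip_width': 1.0010924224784685} 18.700000000000003
scene {'fx': 404.3458924423059, 'fy': 404.3458924423059, 'cx': 322.73412654930115, 'cy': 197.9045957162232, 'R': array([[-0.53116809,  0.84724798,  0.00559575],
       [ 0.4293865 ,  0.27487853, -0.86027265],
       [-0.73040242, -0.45454664, -0.50980355]]), 't': array([ 313.95218565, -145.61817615, 1394.45577251])}
top {'fx': 435.75796626558196, 'fy': 435.75796626558196, 'cx': 318.96572415965886, 'cy': 198.60721555864, 'R': array([[ 0.01964414, -0.99966595, -0.0167956 ],
       [-0.9921594 , -0.01741733, -0.12375927],
       [ 0.1234254 ,  0.01909505, -0.99217012]]), 't': array([ -11.02329572,  550.47400439, 1127.98650403])}
{'fx': 285.68575772912624, 'fy': 285.68575772912624, 'cx': 314.29743982081817, 'cy': 198.4841648700194, 'tool_from_camera': array([[ 7.81693625e-04, -9.55410649e-01, -2.95279325e-01,
         7.56982892e+01],
       [ 9.99999574e-01,  8.91991552e-04, -2.38841429e-04,
        -8.90198540e-01],
       [ 4.91578309e-04, -2.95279013e-01,  9.55410939e-01,
        -1.76875919e+02],
       [ 0.00000000e+00,  0.00000000e+00,  0.00000000e+00,
         1.00000000e+00]])}
```

View pics/top0.png

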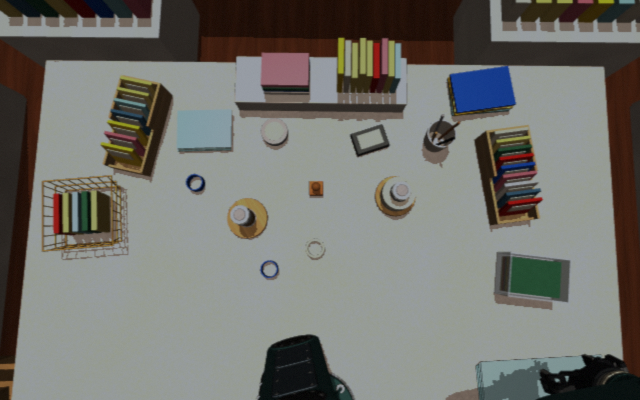

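View pics/scene0.png

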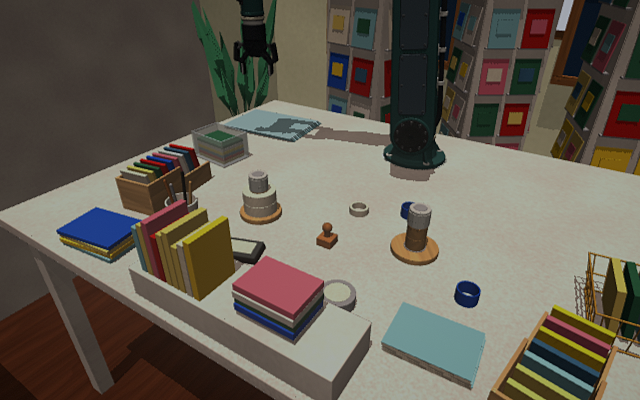

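Two stands are in view. One is at top (243,215) / scene (416,225), with a narrow brown core column. The other is at top (397,195) / scene (259,195), with wide white rolls. The first fits the empty stand. The blue rings at top (195,183) and (270,269) are look-alikes. Next I'll confirm with a crop and measure.

```bash
cat > h.py <<'E'
import numpy as np, cv2
from workcell import bot, viewer
def ray(c,p):
    d=np.array([(p[0]-c['cx'])/c['fx'],(p[1]-c['cy'])/c['fy'],1.])
    return -c['R'].T@c['t'], c['R'].T@d
def onplane(c,p,z):
    o,d=ray(c,p); return o+d*(z-o[2])/d[2]
def wristcal():
    s=bot.state(); c=viewer.get_calibration("wrist"); T=np.eye(4); T[:3,:3]=s['ee_rot']; T[:3,3]=s['eef_pos']
    M=np.linalg.inv(T@c['tool_from_camera']); c['R']=M[:3,:3]; c['t']=M[:3,3]; return c,s
E
python3 - <<'E'
from h import *
a=cv2.imread("pics/top0.png");b=cv2.imread("pics/scene0.png")
A=cv2.resize(a[165:265,180:280],None,fx=4,fy=4,interpolation=2);B=cv2.resize(b[180:280,365:465],None,fx=4,fy=4,interpolation=2)
cv2.imwrite("pics/crop.png",np.hstack([A,B]))
c=viewer.get_calibration("top")
h=cv2.cvtColor(a,cv2.COLOR_BGR2HSV)
m=cv2.inRange(h,(8,70,90),(28,255,255)); m[:,:215]=0;m[:,430:]=0;m[:165]=0;m[250:]=0
for k in cv2.findContours(m,0,1)[0]:
    if cv2.contourArea(k)>200:
        e=cv2.fitEllipse(cv2.convexHull(k)); print(e,onplane(c,e[0],15))
print(onplane(c,(243,215),118),onplane(c,(402,190),118))
E
```

```text
((246.98426818847656, 217.9095916748047), (40.02345275878906, 40.49058532714844), 20.26613426208496) [496.96314481 193.16326147  15.        ]
((394.8565673828125, 195.8101043701172), (38.68360137939453, 40.574527740478516), 128.70899963378906) [ 564.1882677 -205.5610659   15.       ]
[496.08437581 184.32135652 118.        ] [ 565.17710621 -207.14094566  118.        ]
```

View pics/crop.png

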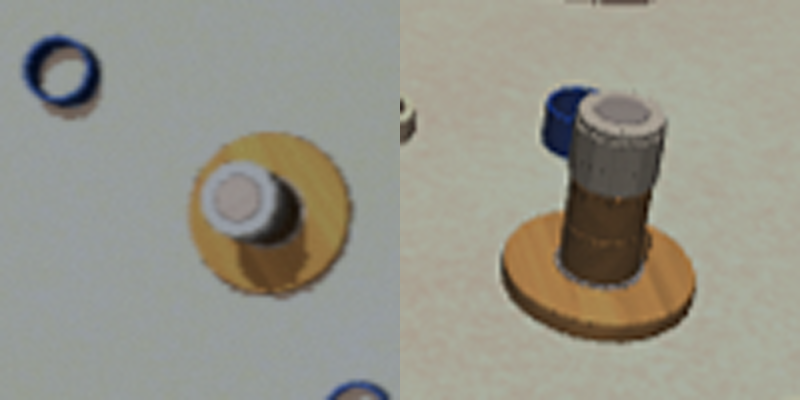

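The crop confirms it: a bare brown core column under a grey cap, on the stand near (497,193). I'll go above it and turn to a central wrist angle.

Call:
servo_tool:
  targets:
    - {"delta_pos": [40,-42,0],"yaw": -0.1}
    - {"delta_pos": [533,-562,0],"yaw": -1.57}
    - {"delta_pos": [533,-562,0],"yaw": -1.57}
    - {"delta_pos": [533,-562,0],"yaw": -1.57}
    - {"delta_pos": [533,-562,0],"yaw": -1.57}
    - {"delta_pos": [533,-562,0],"yaw": -1.57}
    - {"delta_pos": [533,-562,0],"yaw": -1.57}
    - {"delta_pos": [533,-562,0],"yaw": -1.57}
    - {"delta_pos": [533,-562,0],"yaw": -1.57}
    - {"delta_pos": [533,-562,0],"yaw": -1.57}
    - {"delta_pos": [533,-562,0],"yaw": -1.57}
    - {"delta_pos": [533,-562,0],"yaw": -1.57}
    - {"delta_pos": [533,-562,0],"yaw": -1.57}
    - {"delta_pos": [533,-562,0],"yaw": -1.57}
    - {"delta_pos": [533,-562,0],"yaw": -1.57}
    - {"delta_pos": [533,-562,0],"yaw": -1.57}
    - {"delta_pos": [533,-562,0],"yaw": -1.57}
    - {"delta_pos": [533,-562,0],"yaw": -1.57}
    - {"delta_pos": [533,-562,0],"yaw": -1.57}
    - {"delta_pos": [533,-562,0],"yaw": -1.57}
  hand: -1

```text
clock: 1.77
eef_pos: [497.6, 196.8, 195.4]
ee_rot: [[-0.344, 0.939, -0.002], [0.939, 0.344, 0.001], [0.002, -0.002, -1.0]]
force: [-0.2, -0.6, -0.3]
grip_width: 0.998
grip_force: 0.0
```

```bash
python3 - <<'E'
from h import *
c,s=wristcal(); im=viewer.camera("wrist")[:,:,::-1].copy(); cv2.imwrite("pics/w1.png",im); np.save("c.npy",c,allow_pickle=True); print(s['joint_positions'].round(1),s['eef_pos'])
cv2.imwrite("pics/w1c.png",cv2.resize(im[100:300,200:440],None,fx=3,fy=3,interpolation=2))
E
```

```text
[15.4  3.2 80.7  0.1 96.2 -4.7] [497.64422807 196.75484265 195.35038056]
```

View pics/w1c.png

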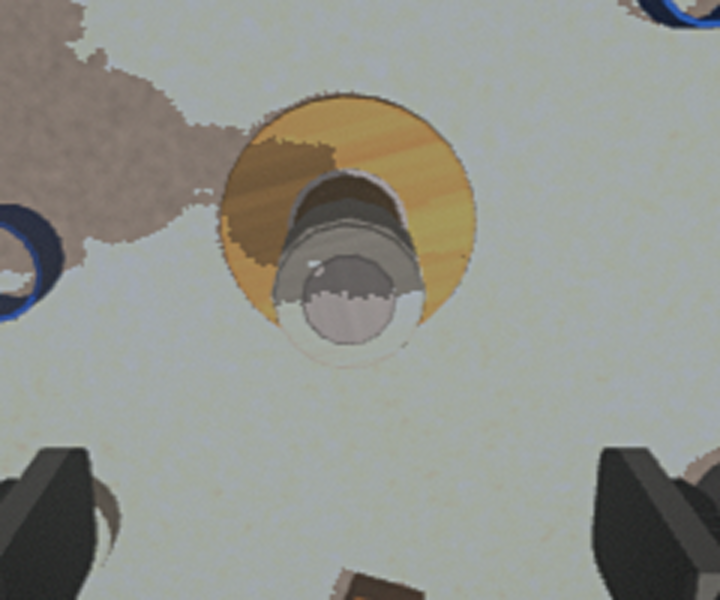

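The cap's top disc is centred at crop (349,298), i.e. pixel (316,199). The foot is centred below it.

```bash
python3 - <<'E'
from h import *
c=np.load("c.npy",allow_pickle=True).item(); s=bot.state()
for p,z in (((316.3,199.5),118),((200+347/3,100+215/3),15)):
    X=onplane(c,p,z); print(X,(s['ee_rot'].T@(X-s['eef_pos'])).round(1))
im=cv2.imread("pics/w1.png");h=cv2.cvtColor(im,cv2.COLOR_BGR2HSV)
m=cv2.inRange(h,(8,90,60),(28,255,255));m[:100]=0;m[240:]=0
k=max(cv2.findContours(m,0,1)[0],key=cv2.contourArea);e=cv2.fitEllipse(cv2.convexHull(k));print(e,onplane(c,e[0],15))
E
```

```text
[500.6730417  194.65863308 118.        ] [-1.   3.8 77.6]
[498.76256073 199.30491074  15.        ] [  4.    3.8 180.6]
((315.3893737792969, 173.2522735595703), (83.1150894165039, 84.22038269042969), 86.84114074707031) [499.14244415 197.25587193  15.        ]
```

Call:
servo_tool:
  targets:
    - {"delta_pos": [0,4,30],"yaw": 0}
    - {"delta_pos": [0,4,60],"yaw": 0}
    - {"delta_pos": [0,4,80],"yaw": 0}
    - {"delta_pos": [0,4,80],"yaw": 0}
    - {"delta_pos": [0,4,80],"yaw": 0}

```text
clock: 2.23
eef_pos: [499.7, 192.4, 116.0]
ee_rot: [[-0.338, 0.941, -0.003], [0.941, 0.338, -0.001], [-0.0, -0.004, -1.0]]
force: [0.1, 0.8, 0.4]
grip_width: 0.996
grip_force: 0.0
```

```bash
python3 - <<'E'
from h import *
c,s=wristcal(); im=viewer.camera("wrist")[:,:,::-1].copy(); cv2.imwrite("pics/w2.png",im); np.save("c.npy",c,allow_pickle=True); print(s['eef_pos'])
cv2.imwrite("pics/w2c.png",cv2.resize(im[170:320,230:420],None,fx=4,fy=4,interpolation=2))
E
```

```text
[499.73137101 192.42592822 115.9564366 ]
```

View pics/w2c.png

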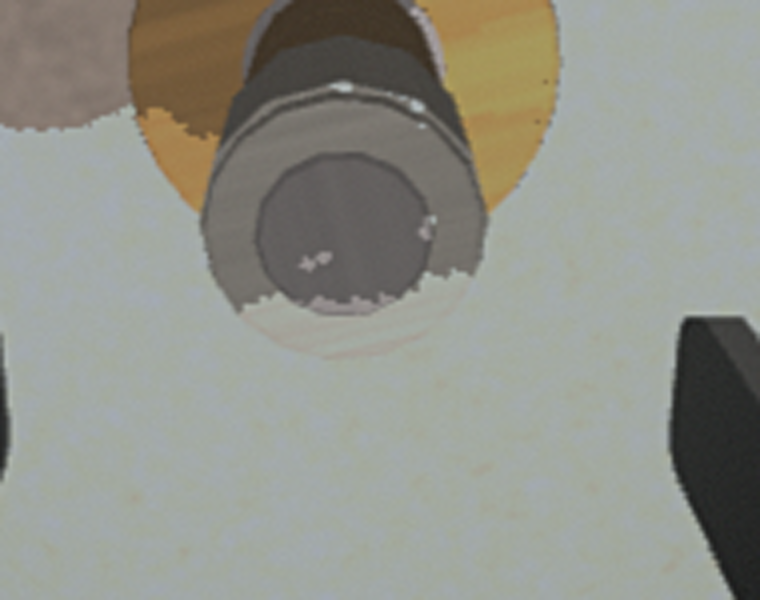

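The cap's rim corners are at about crop (341,88), (415,113), (473,165) and (488,218), around a centre of (345,230). A corner therefore faces the fingers, so I need a 15° turn to meet the flats. The centre offset is about 1 mm.

Call:
servo_tool:
  targets:
    - {"delta_pos": [1,0,0],"yaw": 0.12}
    - {"delta_pos": [1,0,0],"yaw": 0.24}
    - {"delta_pos": [1,0,15],"yaw": 0.26}
    - {"delta_pos": [1,0,34],"yaw": 0.26}
    - {"delta_pos": [1,0,34],"yaw": 0.26}
    - {"delta_pos": [1,0,34],"yaw": 0.26}
  hand: -1

```text
clock: 2.78
eef_pos: [500.9, 194.4, 84.3]
ee_rot: [[-0.086, 0.996, 0.001], [0.996, 0.086, 0.0], [-0.0, 0.001, -1.0]]
force: [0.8, -0.3, 0.9]
grip_width: 1.0
grip_force: 0.0
```

Call:
servo_tool:
  targets:
    - {"delta_pos": [0,0,0],"yaw": 0}
    - {"delta_pos": [0,0,0],"yaw": 0}
    - {"delta_pos": [0,0,0],"yaw": 0}
    - {"delta_pos": [0,0,0],"yaw": 0}
    - {"delta_pos": [0,0,0],"yaw": 0}
    - {"delta_pos": [0,0,0],"yaw": 0}
    - {"delta_pos": [0,0,0],"yaw": 0}
    - {"delta_pos": [0,0,0],"yaw": 0}
    - {"delta_pos": [0,0,0],"yaw": 0}
    - {"delta_pos": [0,0,0],"yaw": 0}
  hand: 1
  newtons: 40

```text
clock: 3.62
eef_pos: [501.0, 194.9, 83.9]
ee_rot: [[-0.086, 0.996, 0.001], [0.996, 0.086, 0.0], [0.0, 0.001, -1.0]]
force: [-1.6, 0.2, 5.9]
grip_width: -0.002
grip_force: 2.7
```

The fingers shut completely, which I didn't expect. I'll take a look.

```bash
python3 - <<'E'
from h import *
c,s=wristcal(); im=viewer.camera("wrist")[:,:,::-1]; b=viewer.camera("scene")[:,:,::-1]; print(s['eef_pos'],s['grip_width'],s['grip_force'],s['force'],s['torque'])
cv2.imwrite("pics/g1.png",np.hstack([cv2.resize(im[100:400,170:470],(400,400)),cv2.resize(b[130:290,340:500],(400,400),interpolation=2)]))
E
```

```text
[500.96479852 194.89825352  83.88518475] -0.002181861498875128 2.712239653155848 [-1.57486513  0.19279015  5.87348375] [-0.08466316  0.2417707  -0.02055092]
```

View pics/g1.png

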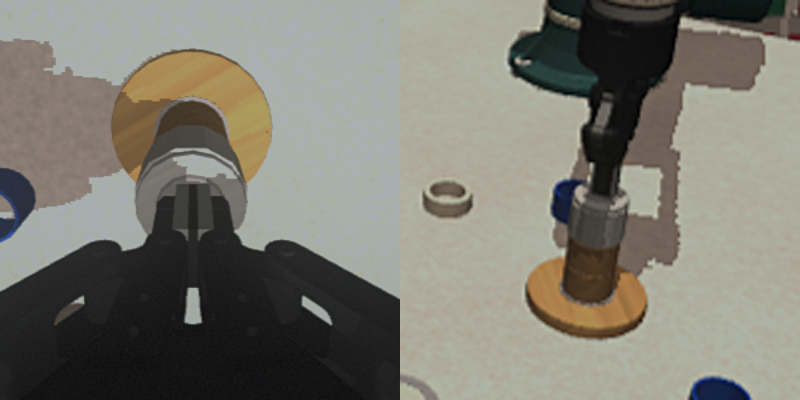

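```bash
python3 - <<'E'
from h import *
s=bot.state(); c=viewer.get_calibration("scene")
def pr(X,c):
    q=c['R']@np.array(X)+c['t']; return (c['fx']*q[0]/q[2]+c['cx'],c['fy']*q[1]/q[2]+c['cy'])
for X in (s['eef_pos'],[501,195,118],[501,195,78],[501,195,15],[499,199,118]):
    u=pr(X,c); print(X,np.round(u,1),"crop",np.round([(u[0]-340)*2.5+400,(u[1]-130)*2.5],0))
w,_=wristcal()
for X in (s['eef_pos'],[501,195,118],[501,195,15]):
    u=pr(X,w); print(np.round(u,1),"crop",np.round([(u[0]-170)/.75,(u[1]-100)/.75]))
E
```

```text
[500.94697188 194.89385783  83.86543251] [418.9 220.8] crop [597. 227.]
[501, 195, 118] [421.  207.8] crop [602. 195.]
[501, 195, 78] [418.6 223.1] crop [597. 233.]
[501, 195, 15] [415.2 245.7] crop [588. 289.]
[499, 199, 118] [423.  207.9] crop [608. 195.]
[314.2 229.5] crop [192. 173.]
[314.5 253.9] crop [193. 205.]
[314.2 198.9] crop [192. 132.]
```

The views agree that the TCP is at z≈84, and the shut fingers overlap the cap with hardly any force, so the grip went through it. I'll open in small steps and watch the readings.

Call:
servo_tool:
  targets:
    - {"delta_pos": [0,0,0],"yaw": 0}
    - {"delta_pos": [0,0,0],"yaw": 0}
  hand: 0.6
  newtons: 20

```text
clock: 3.88
eef_pos: [502.2, 195.0, 84.1]
ee_rot: [[-0.086, 0.996, 0.004], [0.996, 0.086, 0.001], [0.0, 0.004, -1.0]]
force: [2.7, 0.7, 4.9]
grip_width: 0.201
grip_force: 2.3
```

Call:
servo_tool:
  targets:
    - {"delta_pos": [0,0,0],"yaw": 0}
    - {"delta_pos": [0,0,0],"yaw": 0}
    - {"delta_pos": [0,0,0],"yaw": 0}
    - {"delta_pos": [0,0,0],"yaw": 0}
    - {"delta_pos": [0,0,0],"yaw": 0}
    - {"delta_pos": [0,0,0],"yaw": 0}
  hand: -0.5

```text
clock: 4.38
eef_pos: [500.1, 194.6, 82.4]
ee_rot: [[-0.086, 0.996, -0.001], [0.996, 0.086, -0.0], [-0.0, -0.001, -1.0]]
force: [0.4, 0.1, -0.4]
grip_width: 0.748
grip_force: 0.0
```

```bash
python3 - <<'E'
from h import *
c,s=wristcal(); im=viewer.camera("wrist")[:,:,::-1]; b=viewer.camera("scene")[:,:,::-1]; print(s['eef_pos'],s['grip_width'],s['grip_force'],s['force'],s['torque'])
cv2.imwrite("pics/g2.png",np.hstack([cv2.resize(im[100:400,170:470],(400,400)),cv2.resize(b[130:290,340:500],(400,400),interpolation=2)]))
E
```

```text
[500.08957882 194.58664548  82.41967665] 0.7482238860157906 0.0 [ 0.3977627   0.05937767 -0.36649114] [-0.04993294 -0.00207888 -0.00332325]
```

View pics/g2.png

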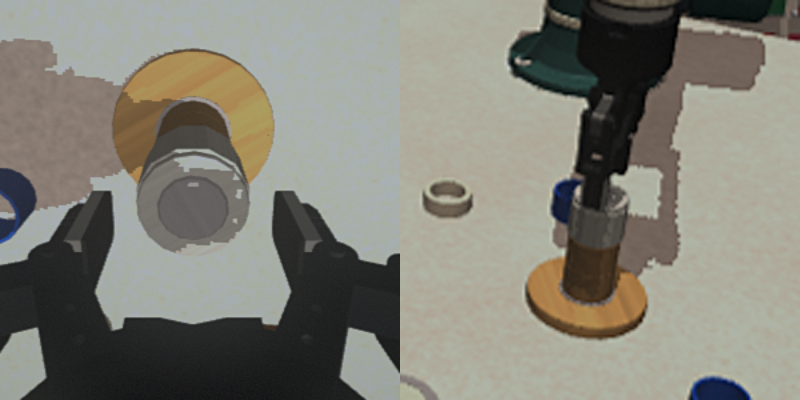

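The cap is intact and central between the open fingers: top at crop (192,208), fingers at x≈113 and 273, gap about 64 mm. I'll close gradually and watch for contact.

Call:
servo_tool:
  targets:
    - {"delta_pos": [0,0,0],"yaw": 0}
    - {"delta_pos": [0,0,0],"yaw": 0}
    - {"delta_pos": [0,0,0],"yaw": 0}
  hand: -0.18
  newtons: 20

```text
clock: 4.73
eef_pos: [500.6, 194.7, 83.1]
ee_rot: [[-0.086, 0.996, 0.0], [0.996, 0.086, -0.0], [-0.0, 0.0, -1.0]]
force: [-0.7, -0.6, 0.1]
grip_width: 0.592
grip_force: 0.0
```

Call:
servo_tool:
  targets:
    - {"delta_pos": [0,0,0],"yaw": 0}
    - {"delta_pos": [0,0,0],"yaw": 0}
    - {"delta_pos": [0,0,0],"yaw": 0}
  hand: -0.08

```text
clock: 4.98
eef_pos: [500.6, 194.7, 83.1]
ee_rot: [[-0.086, 0.996, 0.0], [0.996, 0.086, -0.0], [-0.0, 0.0, -1.0]]
force: [0.0, 1.5, 0.0]
grip_width: 0.539
grip_force: 0.0
```

Call:
servo_tool:
  targets:
    - {"delta_pos": [0,0,0],"yaw": 0}
    - {"delta_pos": [0,0,0],"yaw": 0}
    - {"delta_pos": [0,0,0],"yaw": 0}
  hand: 0.1

```text
clock: 5.23
eef_pos: [500.6, 194.7, 83.1]
ee_rot: [[-0.086, 0.996, 0.0], [0.996, 0.086, -0.0], [-0.0, 0.0, -1.0]]
force: [-0.0, -0.0, 0.1]
grip_width: 0.449
grip_force: 0.0
```

```bash
python3 - <<'E'
from h import *
c,s=wristcal(); im=viewer.camera("wrist")[:,:,::-1]; t=viewer.camera("top")[:,:,::-1]; print(s['eef_pos'],s['grip_width'],s['grip_force'],s['force'],s['torque'])
cv2.imwrite("pics/g3.png",np.hstack([cv2.resize(im[150:350,210:410],(500,500)),cv2.resize(t[160:260,200:260],(300,500),interpolation=2)]))
E
```

```text
[500.61113975 194.69931743  83.08395909] 0.4493864544296731 0.0 [-0.02706873 -0.00347153  0.07584197] [-0.02887246 -0.01516096  0.02498046]
```

View pics/g3.png

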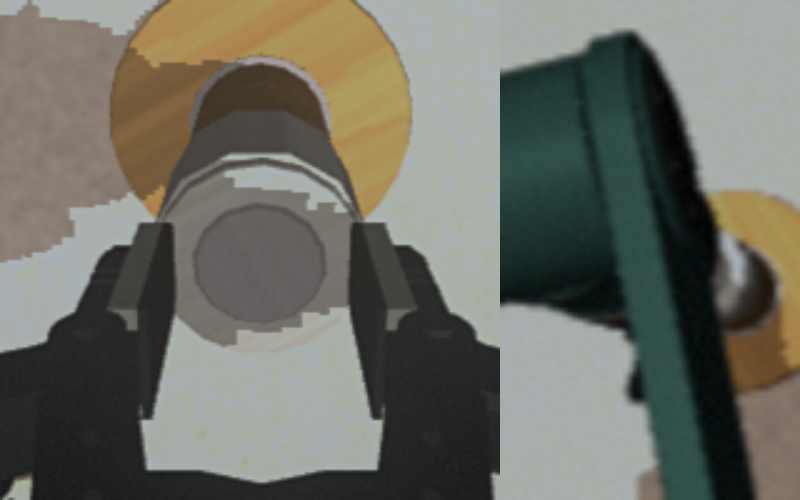

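```bash
python3 - <<'E'
from h import *
c=viewer.get_calibration("scene")
for z in (84,90,100,110,120,130):
  r=[]
  for x in (500,532):
    q=c['R']@np.array([x,195,z])+c['t']; u=np.array([c['fx']*q[0]/q[2]+c['cx'],c['fy']*q[1]/q[2]+c['cy']]); r.append(np.round([(u[0]-340)*2.5+400,(u[1]-130)*2.5]))
  print(z,r)
E
ls pics
```

```text
84 [array([598., 227.]), array([585., 244.])]
90 [array([599., 221.]), array([585., 238.])]
100 [array([600., 211.]), array([587., 229.])]
110 [array([602., 202.]), array([588., 219.])]
120 [array([603., 192.]), array([590., 209.])]
130 [array([605., 182.]), array([591., 199.])]
crop.png
g1.png
g2.png
g3.png
scene0.png
top0.png
w1.png
w1c.png
w2.png
w2c.png
```

This explains it. In the scene view the near fingertip is at crop (593,208), which puts it at z≈120 while the TCP reads 83. The shut fingers also met the cap's top (6 N upward) at a reading of 84. So the real tips sit about 35 mm above the reported TCP, and the fingers were closing just above the cap. I'll open and go down 26 mm more, watching the force.

Call:
servo_tool:
  targets:
    - {"delta_pos": [0,0,0],"yaw": 0}
    - {"delta_pos": [0,0,0],"yaw": 0}
    - {"delta_pos": [0,0,0],"yaw": 0}
    - {"delta_pos": [0,0,0],"yaw": 0}
    - {"delta_pos": [0,0,8],"yaw": 0}
    - {"delta_pos": [0,0,16],"yaw": 0}
    - {"delta_pos": [0,0,22],"yaw": 0}
    - {"delta_pos": [0,0,26],"yaw": 0}
    - {"delta_pos": [0,0,26],"yaw": 0}
    - {"delta_pos": [0,0,26],"yaw": 0}
  hand: -1

```text
clock: 6.17
eef_pos: [500.2, 194.6, 56.4]
ee_rot: [[-0.086, 0.996, -0.001], [0.996, 0.086, -0.0], [-0.0, -0.001, -1.0]]
force: [0.1, -0.9, -0.3]
grip_width: 0.998
grip_force: 0.0
```

Call:
servo_tool:
  targets:
    - {"delta_pos": [0,0,0],"yaw": 0}
    - {"delta_pos": [0,0,0],"yaw": 0}
    - {"delta_pos": [0,0,0],"yaw": 0}
    - {"delta_pos": [0,0,0],"yaw": 0}
    - {"delta_pos": [0,0,0],"yaw": 0}
    - {"delta_pos": [0,0,0],"yaw": 0}
    - {"delta_pos": [0,0,0],"yaw": 0}
    - {"delta_pos": [0,0,0],"yaw": 0}
  hand: 1
  newtons: 40

```text
clock: 6.83
eef_pos: [501.0, 194.8, 57.8]
ee_rot: [[-0.086, 0.996, 0.001], [0.996, 0.086, 0.0], [0.0, 0.001, -1.0]]
force: [-0.3, -0.6, 3.5]
grip_width: 0.55
grip_force: 41.6
```

The cap is gripped on the flats with 42 N. Next I'll test the turn, anticlockwise from above first (negative tool yaw).

Call:
servo_tool:
  targets:
    - {"delta_pos": [0,0,0],"yaw": -0.06}
    - {"delta_pos": [0,0,0],"yaw": -0.12}
    - {"delta_pos": [0,0,0],"yaw": -0.18}
    - {"delta_pos": [0,0,0],"yaw": -0.24}
    - {"delta_pos": [0,0,0],"yaw": -0.24}
    - {"delta_pos": [0,0,0],"yaw": -0.24}

```text
clock: 7.33
eef_pos: [500.2, 195.3, 58.0]
ee_rot: [[-0.318, 0.948, -0.0], [0.948, 0.318, 0.002], [0.002, 0.0, -1.0]]
force: [-5.7, -0.3, 5.5]
grip_width: 0.552
grip_force: 55.5
```

```bash
python3 - <<'E'
from h import *
s=bot.state(); r=s['ee_rot']; print(s['torque'],s['force'],s['joint_positions'].round(1),s['joint_efforts'][5],s['grip_width'],np.degrees(np.arctan2(r[1,0],r[0,0])))
E
```

```text
[ 0.37317535  0.05897118 -0.78600455] [-5.72830472 -0.2543258   5.45409906] [15.2  7.3 92.1  0.1 80.6 -3.4] -0.7975093647837639 0.5519140769237737 108.54760384221905
```

Torque is 0.79 N·m after 13.6° and the grip force is up, which suggests a stop. I'll compare the other way.

Call:
servo_tool:
  targets:
    - {"delta_pos": [0,0,0],"yaw": 0.08}
    - {"delta_pos": [0,0,0],"yaw": 0.16}
    - {"delta_pos": [0,0,0],"yaw": 0.24}
    - {"delta_pos": [0,0,0],"yaw": 0.32}
    - {"delta_pos": [0,0,0],"yaw": 0.4}
    - {"delta_pos": [0,0,0],"yaw": 0.48}
    - {"delta_pos": [0,0,0],"yaw": 0.54}
    - {"delta_pos": [0,0,0],"yaw": 0.54}

```text
clock: 8.0
eef_pos: [500.8, 194.3, 57.6]
ee_rot: [[0.213, 0.977, 0.001], [0.977, -0.213, -0.001], [-0.001, 0.001, -1.0]]
force: [-0.8, -0.4, 4.2]
grip_width: 0.548
grip_force: 52.5
```

```bash
python3 - <<'E'
from h import *
s=bot.state(); r=s['ee_rot']; print(s['torque'],s['force'],s['joint_positions'].round(1),s['joint_efforts'][5],s['grip_width'],s['grip_force'],np.degrees(np.arctan2(r[1,0],r[0,0])))
E
```

```text
[-0.22194468  0.12215324  0.00856041] [-0.76762324 -0.40809679  4.18069446] [15.2  7.4 92.1 -0.  80.5 27.5] 0.4479441326111555 0.5483773396357332 52.468240985176706 77.6802143808881
```

The torque is about zero at 17° clockwise, so it loosens clockwise (left-hand thread). I'll carry on to about 72°.

Call:
servo_tool:
  targets:
    - {"delta_pos": [0,0,0],"yaw": 0.08}
    - {"delta_pos": [0,0,0],"yaw": 0.16}
    - {"delta_pos": [0,0,0],"yaw": 0.24}
    - {"delta_pos": [0,0,0],"yaw": 0.32}
    - {"delta_pos": [0,0,0],"yaw": 0.4}
    - {"delta_pos": [0,0,-0.5],"yaw": 0.48}
    - {"delta_pos": [0,0,-0.5],"yaw": 0.56}
    - {"delta_pos": [0,0,-0.5],"yaw": 0.64}
    - {"delta_pos": [0,0,-1],"yaw": 0.72}
    - {"delta_pos": [0,0,-1],"yaw": 0.8}
    - {"delta_pos": [0,0,-1],"yaw": 0.88}
    - {"delta_pos": [0,0,-1],"yaw": 0.96}
    - {"delta_pos": [0,0,-1],"yaw": 0.96}
    - {"delta_pos": [0,0,-1],"yaw": 0.96}

```text
clock: 9.17
eef_pos: [501.2, 194.6, 58.3]
ee_rot: [[0.921, 0.389, 0.001], [0.389, -0.921, -0.0], [0.001, 0.001, -1.0]]
force: [1.7, -1.2, 2.6]
grip_width: 0.551
grip_force: 52.3
```

```bash
python3 - <<'E'
from h import *
s=bot.state(); r=s['ee_rot']; print(s['torque'],s['force'],s['joint_positions'].round(1),s['joint_efforts'][5],s['grip_width'],s['grip_force'],np.degrees(np.arctan2(r[1,0],r[0,0])))
E
```

```text
[-0.17812479 -0.24562486  0.0150426 ] [ 1.7347517  -1.17965447  2.55079491] [15.2  7.4 92.  -0.  80.6 82.3] 0.0273585511604324 0.5506623805725672 52.333857395242376 22.890898824614176
```

Turned 72°, with no stop met and low torque. I'll try a small lift.

Call:
servo_tool:
  targets:
    - {"delta_pos": [0,0,-2],"yaw": 0}
    - {"delta_pos": [0,0,-4],"yaw": 0}
    - {"delta_pos": [0,0,-6],"yaw": 0}
    - {"delta_pos": [0,0,-6],"yaw": 0}

```text
clock: 9.5
eef_pos: [500.8, 194.4, 63.9]
ee_rot: [[0.922, 0.387, 0.0], [0.387, -0.922, -0.001], [-0.0, 0.001, -1.0]]
force: [3.4, -0.9, -1.8]
grip_width: 0.553
grip_force: 51.7
```

It's free: only about its own weight. Lifting to 10 cm.

Call:
servo_tool:
  targets:
    - {"delta_pos": [0,0,-8],"yaw": 0}
    - {"delta_pos": [0,0,-16],"yaw": 0}
    - {"delta_pos": [0,0,-24],"yaw": 0}
    - {"delta_pos": [0,0,-32],"yaw": 0}
    - {"delta_pos": [0,0,-40],"yaw": 0}
    - {"delta_pos": [0,0,-48],"yaw": 0}
    - {"delta_pos": [0,0,-56],"yaw": 0}
    - {"delta_pos": [0,0,-64],"yaw": 0}
    - {"delta_pos": [0,0,-72],"yaw": 0}
    - {"delta_pos": [0,0,-80],"yaw": 0}
    - {"delta_pos": [0,0,-88],"yaw": 0}
    - {"delta_pos": [0,0,-93],"yaw": 0}
    - {"delta_pos": [0,0,-93],"yaw": 0}
    - {"delta_pos": [0,0,-93],"yaw": 0}
    - {"delta_pos": [0,0,-93],"yaw": 0}
    - {"delta_pos": [0,0,-93],"yaw": 0}

```text
clock: 10.83
eef_pos: [500.2, 194.6, 156.3]
ee_rot: [[0.922, 0.386, -0.001], [0.386, -0.922, -0.0], [-0.002, -0.0, -1.0]]
force: [0.3, 0.1, -0.2]
grip_width: 0.545
grip_force: 52.1
```

```bash
python3 - <<'E'
from h import *
s=bot.state(); b=viewer.camera("scene")[:,:,::-1]; print(s['clock'],s['grip_width'],s['grip_force'],s['force'])
cv2.imwrite("pics/end.png",cv2.resize(b[110:290,330:510],(540,540),interpolation=2))
E
```

```text
10.8333 0.5454282862088022 52.09142828723998 [ 0.3195057   0.07083767 -0.21164257]
```

View pics/end.png

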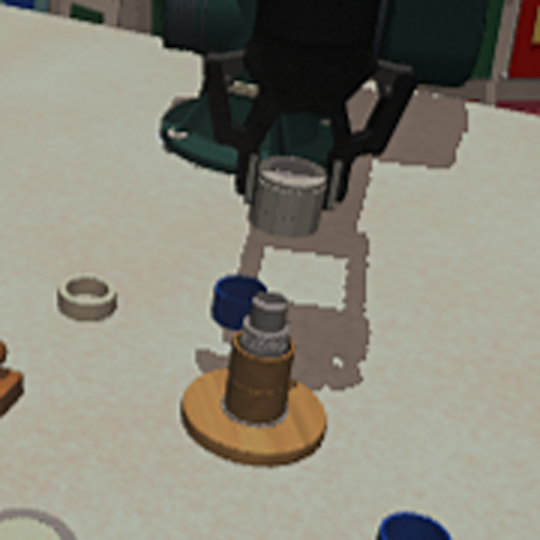

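The cap is held in the fingers at crop (288,195), well above the post top at (268,310). Both brown cores are still on the post at (262,380).

```bash
python3 -c "
from workcell import hand_in
print(hand_in())"
```

```text
the job is handed in; nothing more can be done
None
```

The cap loosened clockwise (left-hand thread); I unscrewed it about 72°, lifted it off and handed in with it held about 10 cm above its seat and both cores still on the post; the verdict was not shown.

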